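Reload the analyser rack in reverse order

TASK

Move the four bottles from the plain grey tray into the four-compartment metal rack in reverse order: the bottle at the left end of the tray's row goes into the right end compartment of the rack, the next one beside it, and so on (left and right as seen by the robot), until every compartment holds one. Keep the bottles upright on the way and leave each standing upright on the floor of its compartment, released.

Things in the scene. Friction and masses are not known exactly. Their poses are not given: they have to be found in the camera images.
- tray: plain grey tray, fixed, 80 (x) x 284 mm (y), floor 5 mm thick, rim 9 mm high. Origin: centre of its underside, on the worktop. y axis along the row, towards the robot's left within 0.15 rad; z up. Four coasters in a row at y = +103.5, +34.5, -34.5, -103.5 mm, x = 0. May be in front of or behind the rack. Keep clear of the analyser (0.43 m tall, at x > 0.45, 0.13 < y < 0.53).
- rack: aluminium rack, fixed, 80 (x) x 280 mm (y), a wire grip 32 mm high at each end. Origin: centre of its underside, on the worktop. y axis along the row, towards the robot's left within 0.15 rad; z up. Four empty compartments, centres at y = +103.5, +34.5, -34.5, -103.5 mm, x = 0, each 65 (y) x 72 mm (x) inside; floor 5 mm and wall tops 16 mm above the worktop, walls 4 mm thick.
- dropper: small white dropper bottle, 26 mm diameter, 68 mm tall, white cap; body straight up to about 45 mm. Loose, stiff, under 0.25 kg. Origin: centre of its underside; z is its upright axis. Starts upright on its own coaster, within 3 mm of the middle, with its underside 9 mm above the worktop.
- reagent_b: small brown bottle with black screw cap, 40 mm diameter, 85 mm tall; body straight up to about 50 mm. Loose, stiff, under 0.25 kg. Origin: centre of its underside; z is its upright axis. Starts upright on its own coaster, within 3 mm of the middle, with its underside 9 mm above the worktop.
- reagent_d: medium brown bottle with white screw cap, 44 mm diameter, 90 mm tall; body straight up to about 50 mm. Loose, stiff, under 0.25 kg. Origin: centre of its underside; z is its upright axis. Starts upright on its own coaster, within 3 mm of the middle, with its underside 9 mm above the worktop.
- reagent_a: largest bottle, white with dark blue screw cap, 48 mm diameter, 105 mm tall; body straight up to about 60 mm. Loose, stiff, under 0.25 kg. Origin: centre of its underside; z is its upright axis. Starts upright on its own coaster, within 3 mm of the middle, with its underside 9 mm above the worktop.
- coaster_dropper: flat white round coaster, 58 mm diameter, 4 mm thick, fixed on the tray, on which the white dropper bottle stands at the start; it stays there and so marks that bottle's starting place in the row. All four coasters look alike. Origin: centre of its underside, 5 mm above the worktop.
- coaster_reagent_b: flat white round coaster, 58 mm diameter, 4 mm thick, fixed on the tray, on which the small brown bottle with black cap stands at the start; it stays there and so marks that bottle's starting place in the row. All four coasters look alike. Origin: centre of its underside, 5 mm above the worktop.
- coaster_reagent_d: flat white round coaster, 58 mm diameter, 4 mm thick, fixed on the tray, on which the brown bottle with white cap stands at the start; it stays there and so marks that bottle's starting place in the row. All four coasters look alike. Origin: centre of its underside, 5 mm above the worktop.
- coaster_reagent_a: flat white round coaster, 58 mm diameter, 4 mm thick, fixed on the tray, on which the largest, white bottle stands at the start; it stays there and so marks that bottle's starting place in the row. All four coasters look alike. Origin: centre of its underside, 5 mm above the worktop.
There are look-alikes about, which are no part of the job. What is shaped like the reagent_b but purple is not meant.

How it is judged:
By the outcome, as a careful person would: the job done as asked, in the order asked, and still so for the second after the job is handed in, with the robot touching nothing.
It also fails if it takes over 99 s, if anything falls off the work surface, if the arm or the gripper's body presses on something with over 40 N, if the wrist force passes 120 N, or if a joint passes its speed limit or range.

ROBOT

A 6-joint arm with a two-finger parallel gripper is mounted at the origin on a cart in front of the work surface, level with it; the furniture and walls round the work are solid. World frame = base frame: x ahead of the robot, y to its left, z up, the work surface at z = 0. Lengths are in mm, angles in degrees, forces in N, time in s.
With the tool pointing down it reaches from about 350 to 850 mm from the base axis. Payload 8.1 kg.
Tool frame: the origin (TCP) lies midway between the tips of the shut fingers; the grasp point (between the pads) lies 19 mm behind it; x points along the fingers, y is the direction in which the jaws open and shut, and the axes are right-handed (so a half turn about x gives the same grasp; the last joint's range is limited). The gripper opens to 85 mm and grips with 20 to 120 N. Pads are 22 mm wide; open, the fingers measure 114 mm over their backs; the gripper's body (76 mm by 85 mm) begins 54 mm behind the grasp point. The pads swing forward as they close: fully open they stand 13 mm farther back than shut.
Start: joints at [-76.857, 7.471, 85.268, -0, 87.261, -4.893], TCP at [185.796, -570.513, 231.292] pointing down, gripper open.
Joint ranges: [-169.43, 169.43], [-51.17, 129.36], [1.28, 143.12], [-76.62, 256.62], [0, 156.53], [-152.29, 152.29]. Speed limits (degrees/s): [136.94, 136.94, 159.86, 180, 180, 180].

INTERFACE

Orientations are given as [roll, pitch, yaw] about the fixed x, y, z axes, in that order (R = Rz(yaw) Ry(pitch) Rx(roll)).
In Python, from bench import r gives the robot as it stands.
- The arm moves only by the tool move_arm, never from a script. Its argument "deltas" is a list of rows, each a list of 2 entries, a list of its own where there are three numbers: the shift along the tool's x, y, z in mm, then the turn about the tool's x in degrees. A call has 1 to 12 rows; each row is the pose to reach, as a shift and turn from the pose measured when the call began, along the tool's axes at that moment; what a row does not reach only later rows make up. A row lasts 1/8 s, in which the tool goes at most 62.5 mm and 10.7 degrees, less where a joint would pass 70% of its speed; a pose out of reach is approached as far as the arm can. A call with a gripper value outside its range is refused whole. "jaw" is the opening, from -1 (shut) to 1 (fully open), set as the call begins (left out, the last holds). The fingers move at their own pace and stop on an object; "squeeze" is the grip in N (left out, the last holds). Time passes only in rows, so rows that repeat a pose let the fingers close. It gives the time, the measured TCP pose, the force and the opening at its end, in the units of the state.
- r.sense(): the state, without advancing time (a new reading comes with each control period).
- r.snapshot(name): name is "side" or "top"; returns (picture, depth): 384x512x3 uint8, red, green, blue; 384x512 float32, mm along the optical axis (not along the pixel's ray), 0 where there is no reading.
- r.get_calibration(name): a dict with "fovy" (degrees; the focal length in pixels is half the picture's height over the tangent of half this angle, whatever the lens; pixels are square), "cx", "cy" (the principal point, pixels), "position" and "attitude" of the camera in the world. Camera axes: x right, y down, z forward; pixel columns grow to the right and rows downward; lengths in mm; the calibration is good to about 2 mm. A picture is of the moment at which its call begins. get_calibration takes no time and is no camera call.
- r.hand_in(): hands the job in, once; it reports no verdict.
The state is a dict: "time": time; "joint_pos": joint angles; "qd": joint speeds; "joint_efforts": joint torques, N m; "tool_pos": TCP position; "tcp_rot": TCP orientation; "ft_force": force on the tool from outside, world axes, zero at the start; "wrist_torque": the same for the moment, N m; "finger_gap": finger opening in mm.
Only numpy, scipy, OpenCV 4.12 (cv2) and the standard library are available. Lean on these libraries where they do the work, as an engineer would, in place of code of your own. Each camera call takes 0.05 s, during which the arm holds its last target. There are 200 camera calls.

## Working session

There is one attempt and no reset: what is moved stays moved. The work goes in short steps, Python scripts to look and compute and a tool call to move; the robot and the scene stay as the last step left them, time stands still between calls to the robot, and variables do not carry over. Pictures are saved under pics/ and viewed, about 12 in all and at most 16, crops included, and the job is handed in when it is done.

Besides the shell and the picture viewer there is one more tool, called after "Request:" as a command line: name --argument value ..., lists and objects as JSON in quotes. move_arm: Moves the arm, as the interface text tells. Its arguments: {"type":"object","properties":{"deltas":{"type":"array","items":{"type":"array"}},"jaw":{"type":"number"},"squeeze":{"type":"number"}},"required":["deltas"]}

```bash
ls; mkdir -p pics; cat > h.py <<'E'
import numpy as np, cv2
from bench import r
from scipy.spatial.transform import Rotation as Ro
def cal(n):
    c=r.get_calibration(n); return c
def shot(n,f):
    im,d=r.snapshot(n); cv2.imwrite('pics/'+f,cv2.cvtColor(im,cv2.COLOR_RGB2BGR)); np.save('pics/'+n+'_d.npy',d); np.save('pics/'+n+'_i.npy',im); return im,d
E
python3 - <<'E'
from h import *
print(r.sense())
for n in('side','top'):
    print(r.get_calibration(n)); im,d=shot(n,n+'0.png')
E
```

```text
pics
{'time': 0.0, 'joint_pos': array([-7.68555658e+01,  7.51484465e+00,  8.53281912e+01,  9.68591936e-04,
        8.72623641e+01, -4.89351510e+00]), 'qd': array([ 0.012528  ,  0.0293909 ,  0.11297547,  0.02065062, -0.00983712,
        0.10593191]), 'joint_efforts': array([ 1.49643492e-04, -5.69403219e+01, -5.00551915e+01, -2.44240555e-04,
        1.46652642e-02,  3.08381902e-05]), 'tool_pos': array([ 185.68641927, -569.971442  ,  230.25761416]), 'tcp_rot': array([-95.41938295,  89.8945957 , 102.61851923]), 'ft_force': array([ 0.54164627, -0.31777625, -0.3522122 ]), 'wrist_torque': array([-0.02950585,  0.06268596,  0.02625125]), 'finger_gap': 85.16088741916359}
{'fovy': 45.49577537211625, 'cx': 254.49562562985795, 'cy': 201.12584997319942, 'position': array([156.40749561, 584.61532339, 519.5575681 ]), 'attitude': array([-121.65749599,   -1.33848551, -151.06669913])}
{'fovy': 44.05342494353651, 'cx': 249.73538220782234, 'cy': 193.04160708042198, 'position': array([453.95847934, -81.08188583, 883.22777069]), 'attitude': array([-176.26150248,   -0.24802756,  -89.86890028])}
```

View pics/top0.png

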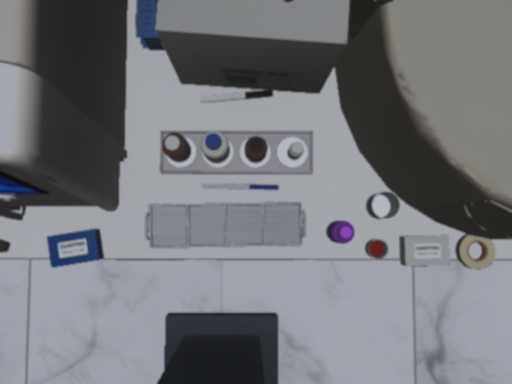

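View pics/side0.png

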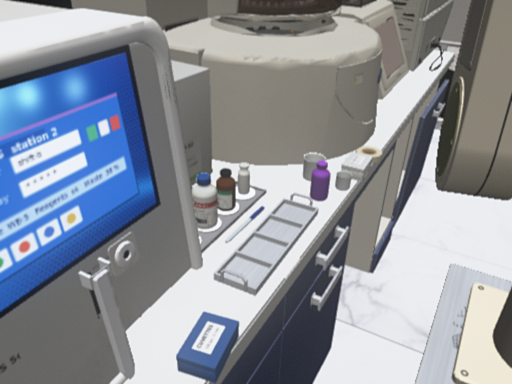

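Top view: image left is the robot's left. The tray row, left to right, is reagent_d (176,147), reagent_a (216,145), reagent_b (256,149), dropper (295,150). The rack is in front at about (226,225), and the purple look-alike at (342,232). Now I'll measure.

```bash
cat >> h.py <<'E'
def KR(n):
    c=r.get_calibration(n); f=192/np.tan(np.radians(c['fovy']/2))
    return f,c['cx'],c['cy'],np.array(c['position']),Ro.from_euler('xyz',c['attitude'],degrees=True).as_matrix()
def pts(n,d):
    f,cx,cy,p,R=KR(n); v,u=np.mgrid[:384,:512]
    return np.stack([(u-cx)/f*d,(v-cy)/f*d,d],-1)@R.T+p
def ray(n,u,v,z):
    f,cx,cy,p,R=KR(n); w=np.stack([(np.asarray(u)-cx)/f,(np.asarray(v)-cy)/f,np.ones(np.shape(u))],-1)@R.T
    return p+w*((z-p[2])/w[...,2])[...,None]
def tool():
    s=r.sense(); return np.array(s['tool_pos']),Ro.from_euler('xyz',s['tcp_rot'],degrees=True).as_matrix(),s
def rel(target,yaxis):   # shift in tool axes, turn about tool x (deg, mod 180)
    p,R,s=tool(); t=R.T@np.array([yaxis[0],yaxis[1],0.]); a=np.degrees(np.arctan2(t[2],t[1]))
    return np.round(R.T@(np.array(target)-p),1),np.round((a+90)%180-90,1)
E
python3 - <<'E'
from h import *
im=np.load('pics/top_i.npy');d=np.load('pics/top_d.npy');P=pts('top',d)
g=im.astype(int); Z=P[...,2]
print('table z',np.median(Z[170:182,165:200]),'axes R',tool()[1].round(3).tolist())
# coasters + tray + rack
hsv=cv2.cvtColor(im,cv2.COLOR_RGB2HSV)
roi=np.zeros((384,512),bool); roi[125:180,155:320]=1
for nm,(u,v),h in [('d',(176,147),99),('a',(216,145),114),('b',(256,149),94),('dr',(295,150),77)]:
    s=np.zeros_like(roi); s[v-20:v+21,u-19:u+20]=1
    m=s&(Z>h-8)&(Z<h+8); q=P[m]; print(nm,m.sum(),np.median(q,0).round(1),((q.min(0)+q.max(0))/2).round(1),np.ptp(q,axis=0).round(1))
for nm,(r0,r1,c0,c1) in {'tray':(125,180,150,320),'rack':(196,255,140,312)}.items():
    s=np.zeros_like(roi); s[r0:r1,c0:c1]=1
    gray=g.sum(2)/3; bg=np.median(gray[186:196,290:320])
    m=(s&(gray<bg-15)).astype(np.uint8); m=cv2.morphologyEx(m,cv2.MORPH_OPEN,np.ones((3,3)))
    cs,_=cv2.findContours(m,cv2.RETR_EXTERNAL,cv2.CHAIN_APPROX_NONE); c=max(cs,key=cv2.contourArea)
    W=ray('top',c[:,0,0],c[:,0,1],9. if nm=='tray' else 16.)[:,:2].astype(np.float32)
    print(nm,bg,cv2.boundingRect(c),cv2.minAreaRect(W))
v=np.zeros((384,512,3),np.uint8)
H=np.clip(Z,-50,450); 
for row in range(20,130,12): print(row,[(c,P[row,c].round(0).astype(int).tolist()) for c in (110,150,180,220,260,300,330,350)])
cv2.imwrite('pics/crop.png',cv2.resize(cv2.cvtColor(im[120:260,130:350],cv2.COLOR_RGB2BGR),None,fx=3.6,fy=3.6,interpolation=cv2.INTER_CUBIC))
E
```

```text
table z -0.2440136322775288 axes R [[-0.0, 0.31, -0.951], [0.002, -0.951, -0.31], [-1.0, -0.002, -0.0]]
d 183 [588.3  45.4  98.8] [588.7  45.7  97. ] [23.9 23.3 10.4]
a 211 [587.9 -23.9 114. ] [589.  -23.2 112.3] [25.6 24.7 11.3]
b 155 [586.  -94.7  93.7] [585.8 -93.9  92. ] [21.9 21.9  9.1]
dr 120 [ 584.5 -165.2   76.4] [ 585.3 -165.3   76.6] [19.6 20.4  7.9]
tray 166.0 (159, 130, 155, 45) ((587.52880859375, -59.43359375), (82.3747787475586, 285.884521484375), 0.15732739865779877)
rack 166.0 (145, 201, 161, 48) ((453.17620849609375, -40.09718322753906), (82.99890899658203, 292.2179870605469), 1.1369134187698364)
20 [(110, [786, 145, 126]), (150, [815, 93, 61]), (180, [732, 12, 250]), (220, [732, -43, 251]), (260, [732, -97, 252]), (300, [733, -152, 252]), (330, [734, -193, 249]), (350, [790, -249, 121])]
32 [(110, [767, 145, 125]), (150, [794, 94, 59]), (180, [715, 12, 251]), (220, [716, -43, 250]), (260, [716, -97, 250]), (300, [717, -152, 249]), (330, [717, -193, 250]), (350, [770, -249, 120])]
44 [(110, [746, 144, 126]), (150, [784, 99, 31]), (180, [715, 18, 207]), (220, [712, -4
[... 760 characters left out ...]
, -2]), (220, [704, -28, -4]), (260, [700, -103, 12]), (300, [701, -178, 9]), (330, [704, -236, -1]), (350, [678, -254, 91])]
104 [(110, [649, 144, 118]), (150, [680, 104, 0]), (180, [681, 48, -3]), (220, [681, -28, -3]), (260, [680, -104, 0]), (300, [681, -180, -2]), (330, [681, -236, -1]), (350, [661, -257, 75])]
116 [(110, [454, -81, 883]), (150, [657, 104, -1]), (180, [658, 48, -6]), (220, [657, -28, -2]), (260, [657, -104, 0]), (300, [657, -179, 1]), (330, [658, -236, -1]), (350, [646, -262, 53])]
128 [(110, [610, 145, 114]), (150, [634, 104, -3]), (180, [635, 47, -3]), (220, [634, -28, -1]), (260, [635, -104, -1]), (300, [635, -179, -1]), (330, [635, -236, -2]), (350, [629, -267, 28])]
```

View pics/crop.png

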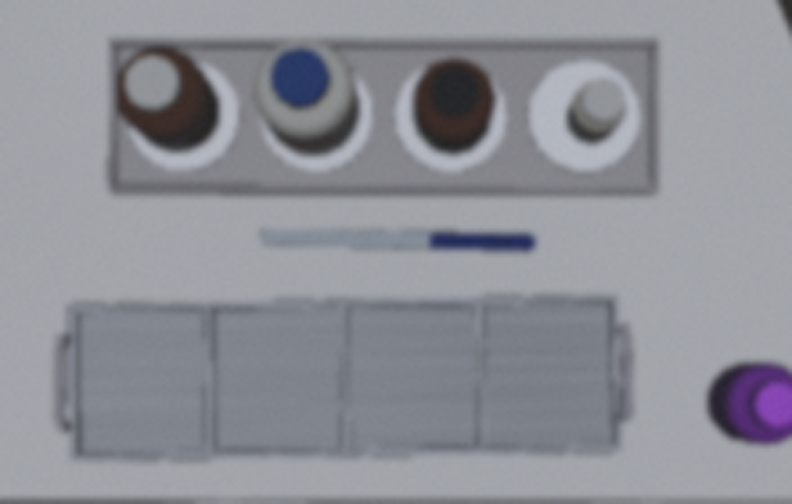

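Crop: the tray, coasters and rack are clear; the rack's body corners are at about (75,305), (615,298), (618,450) and (78,457). I'm checking the swing-in path for obstacles and working out the first move.

```bash
python3 - <<'E'
from h import *
d=np.load('pics/top_d.npy');P=pts('top',d);ok=d>0
for n in('top','side'):
    P=pts(n,np.load(f'pics/{n}_d.npy'));ok=np.load(f'pics/{n}_d.npy')>0
    for y0 in range(-600,300,50):
        s=ok&(P[...,1]>=y0)&(P[...,1]<y0+50)&(P[...,2]>130)&(P[...,0]>150)&(P[...,0]<900)
        if s.sum()>5: print(n,y0,s.sum(),'xmin',np.percentile(P[s][:,0],[1,10]).round(),'zmax',P[s][:,2].max().round())
c=[(75,305),(615,298),(618,450),(78,457),(347,378)]
print([ray('top',u/3.6+129.6,v/3.6+119.6,16.)[:2].round(1).tolist() for u,v in c])
print(rel([520,-60,230],[1,0]), rel([460,-200,230],[1,0]))
E
```

```text
top -500 250 xmin [442. 446.] zmax 214.0
top -450 5088 xmin [461. 475.] zmax 280.0
top -400 8673 xmin [489. 508.] zmax 279.0
top -350 7752 xmin [529. 548.] zmax 278.0
top -300 6870 xmin [590. 613.] zmax 275.0
top -250 1379 xmin [699. 700.] zmax 267.0
top -200 2531 xmin [700. 701.] zmax 253.0
top -150 2443 xmin [704. 705.] zmax 263.0
top -100 2338 xmin [707. 708.] zmax 254.0
top -50 2243 xmin [711. 712.] zmax 254.0
top 0 1969 xmin [714. 715.] zmax 254.0
top 100 16457 xmin [495. 520.] zmax 416.0
top 150 4469 xmin [489. 505.] zmax 422.0
top 200 856 xmin [490. 492.] zmax 342.0
top 250 261 xmin [488. 489.] zmax 244.0
side -600 1786 xmin [434. 441.] zmax 337.0
side -550 905 xmin [436. 439.] zmax 291.0
side -500 1412 xmin [444. 449.] zmax 292.0
side -450 2171 xmin [460. 468.] zmax 292.0
side -400 2496 xmin [487. 497.] zmax 279.0
side -350 3171 xmin [527. 539.] zmax 278.0
side -300 4711 xmin [590. 610.] zmax 275.0
side -250 609 xmin [699. 700.] zmax 272.0
side -200 1074 xmin [700. 701.] zmax 252.0
side -150 774 xmin [703. 704.] zmax 252.0
side -50 322 xmin [205. 206.] zmax 450.0
side 0 1192 xmin [194. 196.] zmax 457.0
side 50 4472 xmin [151. 157.] zmax 464.0
side 100 4237 xmin [151. 154.] zmax 428.0
side 150 7886 xmin [485. 493.] zmax 426.0
side 200 8683 xmin [491. 496.] zmax 426.0
side 250 10743 xmin [490. 494.] zmax 426.0
[[489.5, 96.7], [493.8, -177.5], [416.9, -178.7], [412.8, 93.9], [452.9, -41.5]]
(array([   1.1, -381.4, -475.8]), np.float64(-72.0)) (array([   0.9, -266.9, -375.4]), np.float64(-72.0))
```

Request:
move_arm --deltas '[[[0, -20, -30], -6], [[0, -48, -70], -14], [[0, -80, -115], -22], [[0, -112, -160], -31], [[0, -146, -205], -40], [[0, -180, -250], -49], [[0, -212, -295], -57], [[0, -240, -335], -65], [[0, -260, -363], -71], [[0, -267, -375], -72], [[0, -267, -375], -72], [[0, -267, -375], -72]]' --jaw 1 --squeeze 40

```text
time: 1.6
tool_pos: [459.0, -201.0, 230.7]
tcp_rot: [-144.8, 89.9, 125.1]
ft_force: [-0.6, -0.2, 0.1]
finger_gap: 85.4
```

```bash
python3 - <<'E'
from h import *
p,R,s=tool(); print(s['time'],p.round(1),R.round(3).tolist(),s['joint_pos'].round(1),s['finger_gap'],s['ft_force'].round(1))
print(rel([588,45.4,180],[1,0]))
E
```

```text
1.6 [ 459.  -201.   230.7] [[-0.001, 1.0, -0.001], [0.001, -0.001, -1.0], [-1.0, -0.001, -0.001]] [-29.5  -7.9 100.7   0.   87.3 -29.5] 85.35970118001796 [-0.6 -0.2  0.1]
(array([  50.9,  128.7, -246.5]), np.float64(-0.1))
```

Request:
move_arm --deltas '[[[0, 20, -40], 0], [[5, 45, -90], 0], [[10, 72, -140], 0], [[20, 98, -190], 0], [[30, 118, -225], 0], [[40, 127, -242], 0], [[45, 129, -246], 0], [[50, 129, -246], 0], [[50, 129, -246], 0]]'

```text
time: 2.72
tool_pos: [587.8, 43.5, 180.6]
tcp_rot: [-124.4, 89.9, 145.4]
ft_force: [-0.6, 0.4, -0.8]
finger_gap: 85.4
```

```bash
python3 - <<'E'
from h import *
p,R,s=tool(); print(s['time'],p.round(1),s['joint_pos'].round(1),s['ft_force'].round(1))
print(rel([588,45.4,29],[1,0]))
a,_=shot('side','side1.png'); b,_=shot('top','top1.png')
cv2.imwrite('pics/c1.png',cv2.cvtColor(np.hstack([a[60:340,120:400],b[60:340,100:380]]),cv2.COLOR_RGB2BGR))
E
```

```text
2.725 [587.8  43.5 180.6] [-0.8  7.5 90.5  0.1 82.  -0.6] [-0.6  0.4 -0.8]
(array([151.6,   0.4,  -1.7]), np.float64(-0.2))
```

View pics/c1.png

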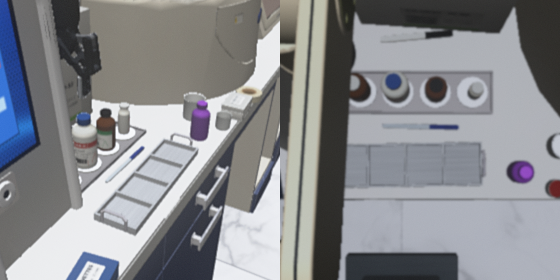

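Request:
move_arm --deltas '[[[20, 0, -1], 0], [[50, 0, -1], 0], [[85, 0, -1], 0], [[115, 0, -1], 0], [[138, 0, -1], 0], [[149, 0, -1], 0], [[151, 0, -1], 0], [[151, 0, -1], 0]]'

```text
time: 3.82
tool_pos: [588.8, 45.0, 31.1]
tcp_rot: [150.4, 89.9, 60.3]
ft_force: [-0.2, -0.2, -0.1]
finger_gap: 85.3
```

Request:
move_arm --deltas '[[[0, 0, 0], 0], [[0, 0, 0], 0], [[0, 0, 0], 0], [[0, 0, 0], 0], [[0, 0, 0], 0], [[0, 0, 0], 0]]' --jaw -1 --squeeze 40

```text
time: 4.58
tool_pos: [589.6, 45.0, 32.1]
tcp_rot: [115.9, 89.8, 25.8]
ft_force: [0.3, 0.1, 6.4]
finger_gap: 43.1
```

Request:
move_arm --deltas '[[[-5, 0, 0], 0], [[-20, 0, 0], 0], [[-50, 0, 0], 0], [[-85, 0, 0], 0], [[-115, 0, 0], 0], [[-130, 0, 0], 0], [[-132, 0, 0], 0], [[-132, 0, 0], 0]]'

```text
time: 5.58
tool_pos: [588.6, 44.8, 162.8]
tcp_rot: [154.5, 89.9, 64.3]
ft_force: [0.1, 0.2, -1.1]
finger_gap: 43.0
```

```bash
python3 - <<'E'
from h import *
p,R,s=tool(); print(s['time'],p.round(1),s['joint_pos'].round(1),s['ft_force'].round(1),s['finger_gap'])
print(rel([455,-144,100],[1,.0175]))
a,_=shot('side','side2.png')
cv2.imwrite('pics/c2.png',cv2.cvtColor(cv2.resize(a[60:340,100:380],None,fx=2,fy=2),cv2.COLOR_RGB2BGR))
E
```

```text
5.575 [588.6  44.8 162.8] [-0.7  8.3 91.6  0.1 80.1 -0.5] [ 0.1  0.2 -1.1] 43.03775955644766
(array([  62.5, -133. ,  189.3]), np.float64(-1.2))
```

Request:
move_arm --deltas '[[[0, -12, 17], 0], [[0, -35, 50], 0], [[0, -63, 90], -1], [[0, -91, 130], -1], [[0, -115, 163], -1], [[10, -128, 182], -1], [[25, -133, 189], -1], [[40, -133, 189], -1], [[55, -133, 189], -1], [[62, -133, 189], -1], [[62, -133, 189], -1]]'

```text
time: 7.0
tool_pos: [454.6, -143.0, 99.4]
tcp_rot: [-141.9, 89.9, 129.0]
ft_force: [0.7, 0.1, -1.5]
finger_gap: 43.0
```

```bash
python3 - <<'E'
from h import *
p,R,s=tool(); print(s['time'],p.round(1),s['joint_pos'].round(1),s['ft_force'].round(1),s['finger_gap'])
print(rel([455,-144,28.5],[1,.0175]))
a,_=shot('side','side3.png');b,_=shot('top','top3.png')
cv2.imwrite('pics/c3.png',cv2.cvtColor(cv2.resize(np.hstack([a[120:320,180:380],b[100:300,120:320]]),None,fx=2,fy=2),cv2.COLOR_RGB2BGR))
E
```

```text
7.0 [ 454.6 -143.    99.4] [-2.370e+01 -5.700e+00  1.127e+02  1.000e-01  7.310e+01 -2.460e+01] [ 0.7  0.1 -1.5] 43.034347633980424
(array([70.9,  0.5,  1.1]), np.float64(-0.1))
```

View pics/c3.png

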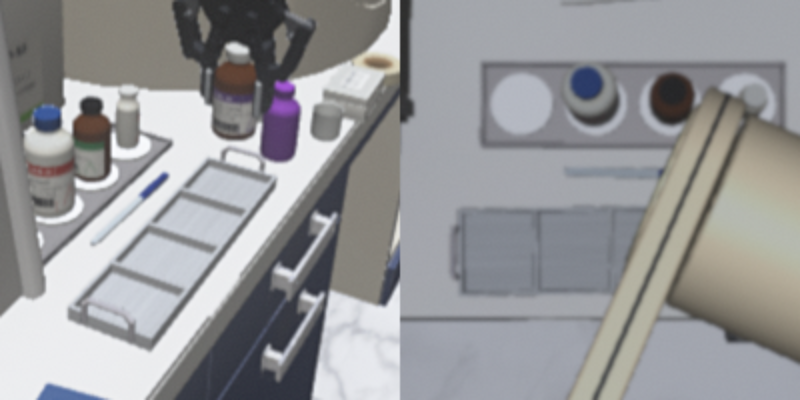

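The bottle hangs upright in the grip above the right-end compartment. I'll lower it.

Request:
move_arm --deltas '[[[12, 0, 1], 0], [[32, 0, 1], 0], [[50, 0, 1], 0], [[60, 0, 1], 0], [[66, 0, 1], 0], [[69, 0, 1], 0], [[71, 0, 1], 0], [[71, 0, 1], 0]]'

```text
time: 8.1
tool_pos: [455.5, -144.6, 29.9]
tcp_rot: [132.9, 89.9, 43.7]
ft_force: [-1.1, 0.1, -1.6]
finger_gap: 42.7
```

```bash
python3 - <<'E'
from h import *
p,R,s=tool(); print(s['time'],p.round(1),s['ft_force'].round(1),s['finger_gap'])
a,d=shot('side','side4.png'); P=pts('side',d)
cv2.imwrite('pics/c4.png',cv2.cvtColor(cv2.resize(a[120:260,230:370],None,fx=4,fy=4,interpolation=cv2.INTER_CUBIC),cv2.COLOR_RGB2BGR))
E
```

```text
8.1 [ 455.5 -144.6   29.9] [-1.1  0.1 -1.6] 42.69811541726259
```

View pics/c4.png

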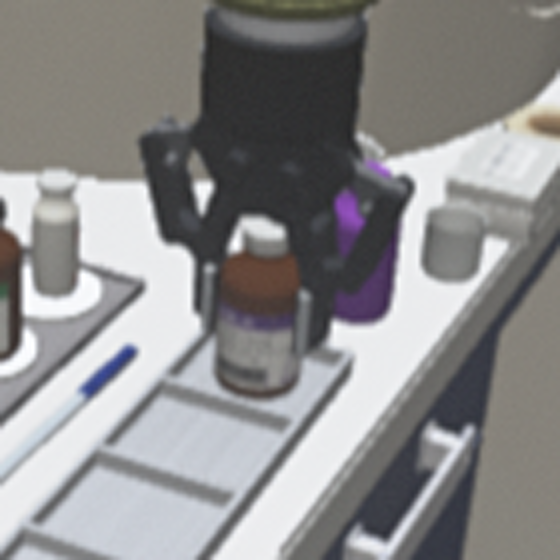

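The bottle is inside the end compartment and still carries its own weight, so it's hovering. I'll lower it a little more until it touches.

Request:
move_arm --deltas '[[[1, 0, 0], 0], [[2, 0, 0], 0], [[2.5, 0, 0], 0], [[2.5, 0, 0], 0]]'

```text
time: 8.65
tool_pos: [455.8, -144.7, 28.0]
tcp_rot: [117.0, 89.9, 27.9]
ft_force: [-2.6, 0.5, 6.8]
finger_gap: 43.3
```

Request:
move_arm --deltas '[[[0, 0, 0], 0], [[0, 0, 0], 0], [[0, 0, 0], 0], [[0, 0, 0], 0], [[0, 0, 0], 0]]' --jaw 1

```text
time: 9.28
tool_pos: [455.7, -144.7, 28.0]
tcp_rot: [117.4, 89.9, 28.3]
ft_force: [0.6, -0.3, -0.3]
finger_gap: 85.4
```

Request:
move_arm --deltas '[[[-10, 0, 0], 0], [[-35, 0, 0], 0], [[-70, 0, 0], 0], [[-110, 0, 0], 0], [[-140, 0, 0], 0], [[-150, 10, -9], 0], [[-152, 40, -36], 0], [[-152, 75, -68], 1], [[-152, 107, -97], 1], [[-152, 127, -115], 1], [[-152, 133, -120], 1], [[-152, 133, -120], 1]]'

```text
time: 10.78
tool_pos: [586.3, -22.4, 179.3]
tcp_rot: [-140.5, 90.0, 129.4]
ft_force: [0.3, 0.2, 0.4]
finger_gap: 85.5
```

```bash
python3 - <<'E'
from h import *
p,R,s=tool(); print(s['time'],p.round(1),s['joint_pos'].round(1),s['ft_force'].round(1),s['finger_gap'])
print(rel([588,-24,45],[1,0]))
a,d=shot('side','side5.png');b,d=shot('top','top5.png')
cv2.imwrite('pics/c5.png',cv2.cvtColor(cv2.resize(np.hstack([a[120:320,180:380],b[100:300,120:320]]),None,fx=2,fy=2),cv2.COLOR_RGB2BGR))
E
```

```text
10.775 [586.3 -22.4 179.3] [-7.2  7.1 91.1  0.  81.8 -7.1] [0.3 0.2 0.4] 85.50378915342533
(array([134.3,   1.7,   1.7]), np.float64(-0.1))
```

View pics/c5.png

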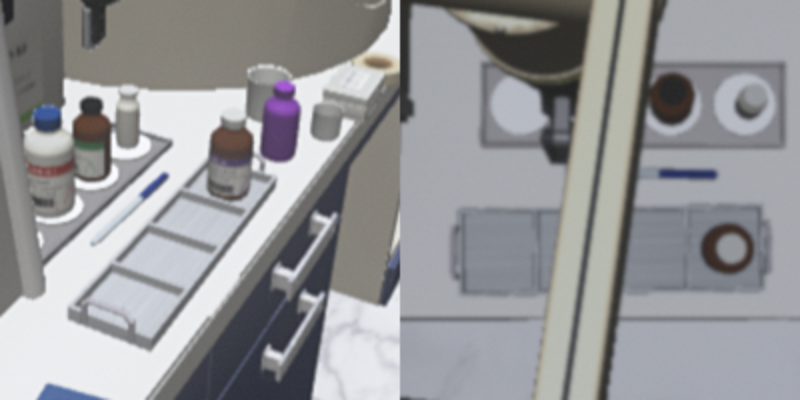

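Bottle d stands upright in the right-end compartment. Next is reagent_a, into compartment y = -34.5.

Request:
move_arm --deltas '[[[15, 2, 2], 0], [[45, 2, 2], 0], [[80, 2, 2], 0], [[108, 2, 2], 0], [[126, 2, 2], 0], [[134, 2, 2], 0], [[135, 2, 2], 0], [[135, 2, 2], 0]]'

```text
time: 11.88
tool_pos: [589.0, -25.4, 46.0]
tcp_rot: [96.6, 89.9, 6.4]
ft_force: [0.2, -0.3, 0.4]
finger_gap: 84.9
```

Request:
move_arm --deltas '[[[0, 0, 0], 0], [[0, 0, 0], 0], [[0, 0, 0], 0], [[0, 0, 0], 0], [[0, 0, 0], 0], [[0, 0, 0], 0]]' --jaw -1 --squeeze 40

```text
time: 12.62
tool_pos: [589.9, -25.5, 47.0]
tcp_rot: [89.8, 89.8, -0.4]
ft_force: [0.6, 0.4, 6.4]
finger_gap: 46.8
```

Request:
move_arm --deltas '[[[-5, 0, 0], 0], [[-20, 0, 0], 0], [[-50, 0, 0], 0], [[-85, 0, 0], 0], [[-115, 0, 0], 0], [[-130, 0, 0], 0], [[-135, 0, 0], 0], [[-135, 0, 0], 0]]'

```text
time: 13.62
tool_pos: [589.0, -25.4, 181.2]
tcp_rot: [92.1, 89.8, 2.0]
ft_force: [-0.3, 0.9, -2.4]
finger_gap: 46.8
```

```bash
python3 - <<'E'
from h import *
p,R,s=tool(); print(s['time'],p.round(1),s['ft_force'].round(1),s['finger_gap'])
print(rel([454,-75,110],[1,.0175]))
E
```

```text
13.625 [589.  -25.4 181.2] [-0.3  0.9 -2.4] 46.79944592028928
(array([  70.8, -135. ,   50. ]), np.float64(-1.2))
```

Request:
move_arm --deltas '[[[0, -15, 5], 0], [[0, -45, 16], 0], [[0, -80, 30], -1], [[0, -112, 42], -1], [[0, -130, 48], -1], [[10, -135, 50], -1], [[30, -135, 50], -1], [[50, -135, 50], -1], [[65, -135, 50], -1], [[71, -135, 50], -1], [[71, -135, 50], -1]]'

```text
time: 15.0
tool_pos: [453.8, -74.9, 109.3]
tcp_rot: [101.6, 89.9, 12.4]
ft_force: [0.1, 0.3, -2.0]
finger_gap: 46.7
```

```bash
python3 - <<'E'
from h import *
p,R,s=tool(); print(s['time'],p.round(1),s['ft_force'].round(1),s['finger_gap'])
print(rel([454,-75,43],[1,.0175]))
a,d=shot('side','side6.png')
cv2.imwrite('pics/c6.png',cv2.cvtColor(cv2.resize(a[100:280,200:380],None,fx=3,fy=3,interpolation=cv2.INTER_CUBIC),cv2.COLOR_RGB2BGR))
E
```

```text
15.0 [453.8 -74.9 109.3] [ 0.1  0.3 -2. ] 46.65628756731864
(array([66.3,  0. ,  0.1]), np.float64(-0.2))
```

View pics/c6.png

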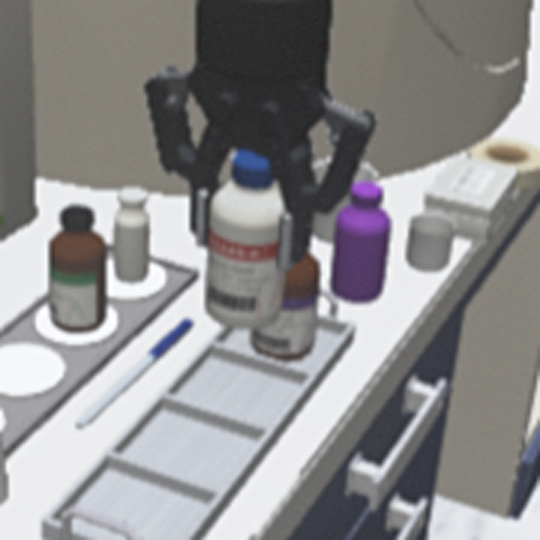

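```bash
cat >> h.py <<'E'
def tilt(d,c,z0,z1,rad=34):
    P=pts('side',d); m=(d>0)&(np.hypot(P[...,0]-c[0],P[...,1]-c[1])<rad)&(P[...,2]>z0)&(P[...,2]<z1)
    q=P[m]; out=[]
    for z in np.arange(z0,z1,5):
        s=q[(q[:,2]>=z)&(q[:,2]<z+5)]
        if len(s)>8: out.append([z+2.5,np.median(s[:,0]),np.median(s[:,1]),len(s)])
    o=np.array(out); print(o.round(1).tolist()); 
    print('slope deg x,y',[round(np.degrees(np.polyfit(o[:,0],o[:,k],1)[0]),1) for k in(1,2)])
E
python3 - <<'E'
from h import *
d=np.load('pics/side_d.npy')
tilt(d,(454,-75),72,118,30)
tilt(d,(586,-94.5),14,58,28)
E
```

```text
[[74.5, 444.6, -54.0, 39.0], [79.5, 444.3, -53.5, 55.0], [84.5, 445.3, -52.6, 63.0], [89.5, 441.5, -54.2, 63.0], [94.5, 445.9, -52.9, 63.0], [99.5, 442.9, -53.0, 61.0], [104.5, 442.8, -53.6, 60.0], [109.5, 443.4, -53.3, 62.0], [114.5, 446.9, -52.9, 62.0], [119.5, 449.7, -53.5, 16.0]]
slope deg x,y [np.float64(3.9), np.float64(0.5)]
[[16.5, 576.7, -79.3, 39.0], [21.5, 575.6, -80.4, 35.0], [26.5, 577.8, -78.6, 46.0], [31.5, 577.0, -79.4, 39.0], [36.5, 576.5, -79.2, 43.0], [41.5, 576.8, -79.1, 46.0], [46.5, 576.1, -79.9, 42.0], [51.5, 576.9, -79.6, 42.0], [56.5, 578.2, -79.9, 35.0]]
slope deg x,y [np.float64(1.2), np.float64(-0.5)]
```

It's upright (slope under 1° in y), so I'll lower it.

Request:
move_arm --deltas '[[[12, 0, 0], 0], [[32, 0, 0], 0], [[48, 0, 0], 0], [[57, 0, 0], 0], [[62, 0, 0], 0], [[65, 0, 0], 0], [[67, 0, 0], 0], [[67, 0, 0], 0], [[68, 0, 0], 0]]'

```text
time: 16.18
tool_pos: [455.0, -75.2, 42.9]
tcp_rot: [84.6, 89.8, -4.6]
ft_force: [-3.4, 0.7, 10.9]
finger_gap: 46.8
```

Request:
move_arm --deltas '[[[0, 0, 0], 0], [[0, 0, 0], 0], [[0, 0, 0], 0], [[0, 0, 0], 0], [[0, 0, 0], 0]]' --jaw 1

```text
time: 16.8
tool_pos: [455.0, -75.2, 42.9]
tcp_rot: [84.9, 89.8, -4.2]
ft_force: [-0.4, 0.0, 0.3]
finger_gap: 85.6
```

Request:
move_arm --deltas '[[[-10, 0, 0], 0], [[-35, 0, 0], 0], [[-70, 0, 0], 0], [[-105, 0, 0], 0], [[-130, 0, 0], 0], [[-137, 10, 2], 0], [[-137, 40, 6], 0], [[-137, 75, 12], 1], [[-137, 107, 17], 1], [[-137, 128, 20], 1], [[-137, 132, 20], 1], [[-137, 132, 20], 1]]'

```text
time: 18.3
tool_pos: [586.2, -93.1, 179.3]
tcp_rot: [94.2, 89.9, 4.0]
ft_force: [-0.9, -0.5, -0.3]
finger_gap: 85.3
```

```bash
python3 - <<'E'
from h import *
p,R,s=tool(); print(s['time'],p.round(1),s['ft_force'].round(1),s['finger_gap'])
print(rel([587,-94.5,28],[1,0]))
a,d=shot('side','side7.png')
tilt(d,(454,-75),10,60,34)
E
```

```text
18.3 [586.2 -93.1 179.3] [-0.9 -0.5 -0.3] 85.33748606460736
(array([151.4,   0.4,   1.5]), np.float64(-0.1))
[[12.5, 445.3, -53.5, 52.0], [17.5, 445.3, -53.8, 55.0], [22.5, 447.5, -53.2, 54.0], [27.5, 443.9, -53.6, 57.0], [32.5, 445.2, -54.0, 58.0], [37.5, 445.7, -54.3, 58.0], [42.5, 444.0, -53.8, 55.0], [47.5, 446.3, -52.8, 58.0], [52.5, 444.5, -54.5, 60.0], [57.5, 445.6, -54.4, 55.0]]
slope deg x,y [np.float64(-0.6), np.float64(-0.8)]
```

Bottle a stands upright. Next is reagent_b, into compartment y = +34.5.

Request:
move_arm --deltas '[[[15, 0, 1], 0], [[45, 0, 1], 0], [[80, 0, 1], 0], [[115, 0, 1], 0], [[138, 0, 1], 0], [[149, 0, 1], 0], [[151, 0, 1], 0], [[151, 0, 1], 0]]'

```text
time: 19.35
tool_pos: [587.0, -94.2, 29.6]
tcp_rot: [84.9, 89.8, -5.2]
ft_force: [0.3, -0.4, 0.6]
finger_gap: 85.5
```

Request:
move_arm --deltas '[[[0, 0, 0], 0], [[0, 0, 0], 0], [[0, 0, 0], 0], [[0, 0, 0], 0], [[0, 0, 0], 0], [[0, 0, 0], 0]]' --jaw -1 --squeeze 40

```text
time: 20.1
tool_pos: [587.5, -94.4, 30.4]
tcp_rot: [82.9, 89.7, -7.2]
ft_force: [-2.0, 0.7, 5.1]
finger_gap: 38.4
```

Request:
move_arm --deltas '[[[-5, 0, 0], 0], [[-20, 0, 0], 0], [[-50, 0, 0], 0], [[-85, 0, 0], 0], [[-120, 0, 0], 0], [[-145, 0, 0], 0], [[-150, 0, 0], 0], [[-150, 0, 0], 0]]'

```text
time: 21.1
tool_pos: [586.7, -94.2, 180.3]
tcp_rot: [82.3, 89.7, -7.8]
ft_force: [1.1, -0.4, -1.8]
finger_gap: 38.3
```

```bash
python3 - <<'E'
from h import *
p,R,s=tool(); print(s['time'],p.round(1),s['ft_force'].round(1),s['finger_gap'])
print(rel([453,-6,95],[1,.0175]))
E
```

```text
21.1 [586.7 -94.2 180.3] [ 1.1 -0.4 -1.8] 38.30514916741986
(array([  84.6, -134.4,  -88. ]), np.float64(-1.1))
```

Request:
move_arm --deltas '[[[0, -13, -9], 0], [[0, -40, -26], 0], [[0, -75, -49], -1], [[0, -105, -69], -1], [[0, -127, -83], -1], [[8, -134, -88], -1], [[28, -134, -88], -1], [[52, -134, -88], -1], [[72, -134, -88], -1], [[83, -134, -88], -1], [[85, -134, -88], -1], [[85, -134, -88], -1]]'

```text
time: 22.6
tool_pos: [453.7, -6.1, 94.9]
tcp_rot: [81.1, 89.7, -8.1]
ft_force: [0.1, -0.4, -0.8]
finger_gap: 38.3
```

```bash
python3 - <<'E'
from h import *
p,R,s=tool(); print(s['time'],p.round(1),s['ft_force'].round(1),s['finger_gap'])
print(rel([453,-6,26],[1,.0175]))
a,d=shot('side','side8.png')
tilt(d,(453,-6),74,112,28)
cv2.imwrite('pics/c8.png',cv2.cvtColor(cv2.resize(a[100:300,180:380],None,fx=3,fy=3,interpolation=cv2.INTER_CUBIC),cv2.COLOR_RGB2BGR))
E
```

```text
22.6 [453.7  -6.1  94.9] [ 0.1 -0.4 -0.8] 38.281949904164826
(array([68.9, -1.1, -0.2]), np.float64(-0.2))
[[76.5, 442.4, 8.2, 36.0], [81.5, 444.5, 9.1, 58.0], [86.5, 445.7, 10.1, 53.0], [91.5, 444.1, 9.0, 51.0], [96.5, 446.7, 9.9, 53.0], [101.5, 447.1, 8.1, 77.0], [106.5, 449.5, 7.3, 71.0], [111.5, 445.7, 6.3, 39.0]]
slope deg x,y [np.float64(7.4), np.float64(-3.7)]
```

View pics/c8.png

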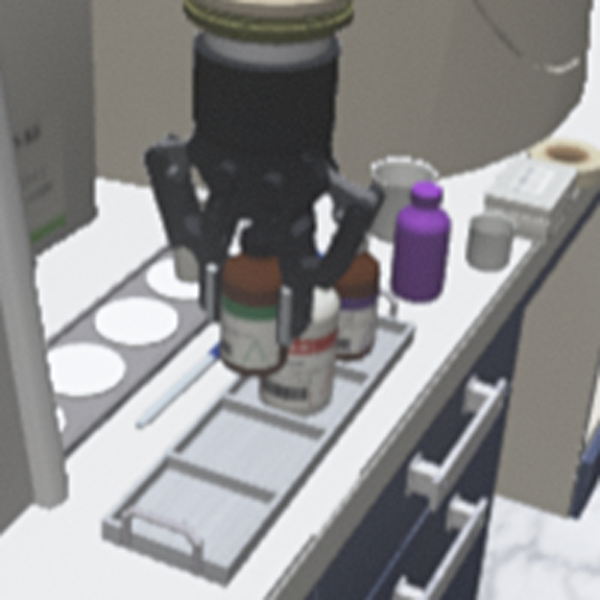

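Bottle b hangs upright over compartment +34.5, with a and d standing beyond it. I'll lower it.

Request:
move_arm --deltas '[[[12, -1, 0], 0], [[32, -1, 0], 0], [[50, -1, 0], 0], [[60, -1, 0], 0], [[65, -1, 0], 0], [[68, -1, 0], 0], [[70, -1, 0], 0], [[70, -1, 0], 0], [[71, -1, 0], 0]]'

```text
time: 23.78
tool_pos: [454.0, -6.2, 26.3]
tcp_rot: [80.0, 89.6, -9.2]
ft_force: [-11.3, 1.8, 25.9]
finger_gap: 38.4
```

Request:
move_arm --deltas '[[[-1, 0, 0], 0], [[-1, 0, 0], 0], [[-1, 0, 0], 0], [[-1, 0, 0], 0], [[-1, 0, 0], 0]]' --jaw 1

```text
time: 24.4
tool_pos: [453.9, -6.2, 27.1]
tcp_rot: [80.1, 89.6, -9.0]
ft_force: [-0.3, 0.1, -0.0]
finger_gap: 85.3
```

Request:
move_arm --deltas '[[[-10, 0, 0], 0], [[-40, 0, 0], 0], [[-80, 0, 0], 0], [[-120, 0, 0], 0], [[-148, 0, 0], 0], [[-153, 10, 12], 0], [[-153, 35, 42], 0], [[-153, 70, 85], 1], [[-153, 105, 127], 1], [[-153, 127, 154], 1], [[-153, 131, 159], 1], [[-153, 131, 159], 1]]'

```text
time: 25.9
tool_pos: [585.7, -163.3, 179.8]
tcp_rot: [88.3, 89.8, -1.9]
ft_force: [-1.8, 0.7, -0.9]
finger_gap: 85.6
```

```bash
python3 - <<'E'
from h import *
p,R,s=tool(); print(s['time'],p.round(1),s['ft_force'].round(1),s['finger_gap'])
print(rel([585.3,-165.2,20],[1,0]))
a,d=shot('side','side9.png')
tilt(d,(453,-6),14,55,34)
E
```

```text
25.9 [ 585.7 -163.3  179.8] [-1.8  0.7 -0.9] 85.55577102380985
(array([159.8,  -1.1,   1.9]), np.float64(-0.2))
[[16.5, 444.9, 10.4, 57.0], [21.5, 443.7, 9.1, 45.0], [26.5, 445.5, 9.4, 51.0], [31.5, 445.0, 9.1, 56.0], [36.5, 443.7, 8.8, 53.0], [41.5, 445.9, 9.2, 54.0], [46.5, 445.1, 9.0, 53.0], [51.5, 445.1, 9.1, 55.0]]
slope deg x,y [np.float64(1.2), np.float64(-1.4)]
```

Request:
move_arm --deltas '[[[15, -1, 1], 0], [[45, -1, 1.5], 0], [[85, -1, 1.5], 0], [[120, -1, 1.5], 0], [[145, -1, 1.5], 0], [[157, -1, 1.5], 0], [[159, -1, 1.5], 0], [[159, -1, 1.5], 0]]'

```text
time: 26.95
tool_pos: [586.0, -164.3, 22.2]
tcp_rot: [83.1, 89.7, -7.1]
ft_force: [-0.4, -0.4, -0.4]
finger_gap: 85.5
```

Request:
move_arm --deltas '[[[0, 0, 0], 0], [[0, 0, 0], 0], [[0, 0, 0], 0], [[0, 0, 0], 0], [[0, 0, 0], 0], [[0, 0, 0], 0], [[0, 0, 0], 0]]' --jaw -1 --squeeze 30

```text
time: 27.82
tool_pos: [586.2, -164.4, 22.6]
tcp_rot: [81.5, 89.6, -8.6]
ft_force: [-2.1, 0.5, 4.3]
finger_gap: 24.9
```

Request:
move_arm --deltas '[[[-5, 0, 0], 0], [[-20, 0, 0], 0], [[-50, 0, 0], 0], [[-90, 0, 0], 0], [[-130, 0, 0], 0], [[-155, 0, 0], 0], [[-160, 0, 0], 0], [[-160, 0, 0], 0]]'

```text
time: 28.82
tool_pos: [585.0, -164.2, 182.4]
tcp_rot: [82.2, 89.6, -7.9]
ft_force: [0.2, 0.6, -0.8]
finger_gap: 25.2
```

```bash
python3 - <<'E'
from h import *
p,R,s=tool(); print(s['time'],p.round(1),s['ft_force'].round(1),s['finger_gap'])
print(rel([451.5,63,180],[1,.0175]),rel([451.5,63,90],[1,.0175]))
a,d=shot('side','side10.png')
cv2.imwrite('pics/c10.png',cv2.cvtColor(cv2.resize(a[60:260,160:360],None,fx=3,fy=3,interpolation=cv2.INTER_CUBIC),cv2.COLOR_RGB2BGR))
E
```

```text
28.825 [ 585.  -164.2  182.4] [ 0.2  0.6 -0.8] 25.20254940287602
(array([   1.3, -134.1, -226.9]), np.float64(-1.1)) (array([  91.3, -134.6, -227. ]), np.float64(-1.1))
```

View pics/c10.png

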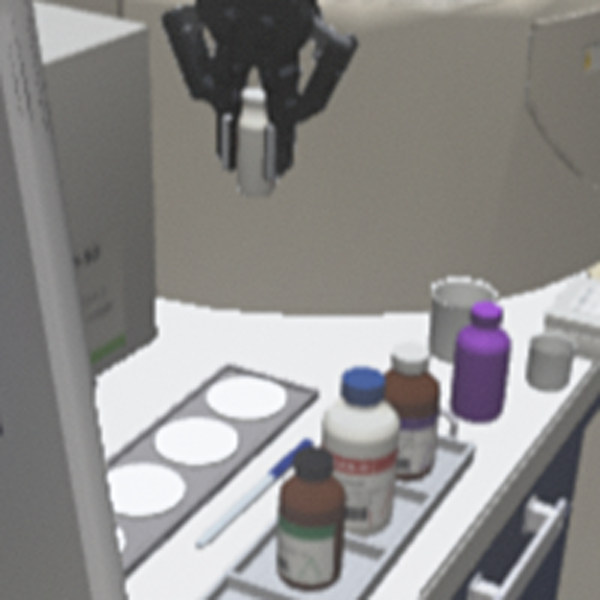

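The dropper is held upright, and the other three bottles stand in the rack. I'll carry it to the left-end compartment.

Request:
move_arm --deltas '[[[0, -9, -16], 0], [[0, -33, -56], 0], [[0, -62, -105], -1], [[0, -90, -153], -1], [[0, -115, -195], -1], [[0, -130, -220], -1], [[8, -134, -227], -1], [[32, -134, -227], -1], [[60, -134, -227], -1], [[82, -134, -227], -1], [[90, -134, -227], -1], [[90, -134, -227], -1]]'

```text
time: 30.38
tool_pos: [450.9, 62.8, 89.7]
tcp_rot: [78.9, 89.8, -10.2]
ft_force: [-0.1, -0.1, 0.0]
finger_gap: 25.1
```

```bash
python3 - <<'E'
from h import *
p,R,s=tool(); print(s['time'],p.round(1),s['ft_force'].round(1),s['finger_gap'])
print(rel([451.5,63,18.5],[1,.0175]))
a,d=shot('side','side11.png')
cv2.imwrite('pics/c11.png',cv2.cvtColor(cv2.resize(a[120:320,160:360],None,fx=3,fy=3,interpolation=cv2.INTER_CUBIC),cv2.COLOR_RGB2BGR))
E
```

```text
30.375 [450.9  62.8  89.7] [-0.1 -0.1  0. ] 25.084579109937366
(array([71.2,  0.4, -0.2]), np.float64(-0.2))
```

View pics/c11.png

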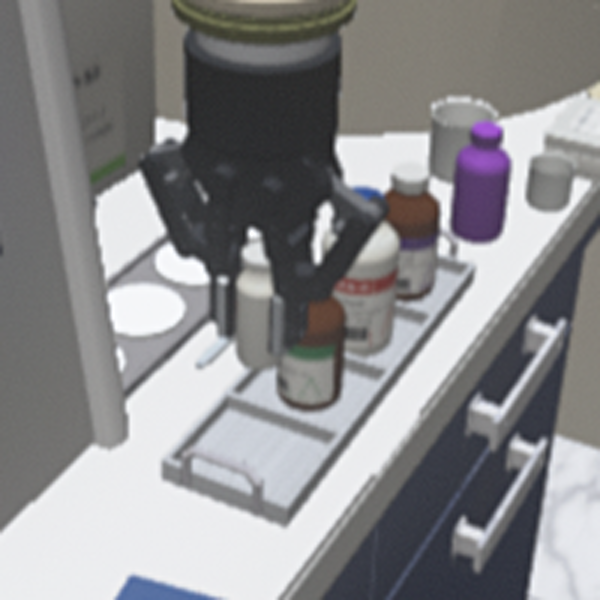

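Request:
move_arm --deltas '[[[12, 0, 0], 0], [[34, 0, 0], 0], [[52, 0, 0], 0], [[62, 0, 0], 0], [[67, 0, 0], 0], [[70, 0, 0], 0], [[71, 0, 0], 0], [[71.5, 0, 0], 0], [[71.5, 0, 0], 0]]'

```text
time: 31.55
tool_pos: [452.2, 62.9, 19.4]
tcp_rot: [84.1, 89.7, -5.1]
ft_force: [-0.3, -0.1, -0.5]
finger_gap: 25.0
```

Request:
move_arm --deltas '[[[0.7, 0, 0], 0], [[1.3, 0, 0], 0], [[1.7, 0, 0], 0], [[1.7, 0, 0], 0]]'

```text
time: 32.05
tool_pos: [452.5, 62.9, 18.5]
tcp_rot: [84.5, 89.7, -4.6]
ft_force: [-4.0, -0.4, 8.4]
finger_gap: 25.3
```

Request:
move_arm --deltas '[[[0, 0, 0], 0], [[0, 0, 0], 0], [[0, 0, 0], 0], [[0, 0, 0], 0], [[0, 0, 0], 0]]' --jaw 1

```text
time: 32.67
tool_pos: [452.4, 62.9, 18.4]
tcp_rot: [84.0, 89.7, -5.2]
ft_force: [0.7, 0.5, 0.2]
finger_gap: 85.4
```

Request:
move_arm --deltas '[[[-10, 0, 0], 0], [[-35, 0, 0], 0], [[-75, 0, 0], 0], [[-120, 0, 0], 0], [[-165, 0, 0], 0], [[-195, 0, 5], 0], [[-210, 0, 40], 0], [[-210, 0, 90], 0], [[-210, 0, 150], 0], [[-210, 0, 210], 0], [[-210, 0, 260], 0], [[-210, 0, 270], 0]]'

```text
time: 34.17
tool_pos: [454.8, -209.7, 229.1]
tcp_rot: [76.3, 89.7, -13.0]
ft_force: [-1.3, 0.1, 0.8]
finger_gap: 85.3
```

Request:
move_arm --deltas '[[[0, -10, 40], 0], [[0, -25, 80], 0], [[0, -40, 120], 0], [[0, -55, 160], 0], [[0, -60, 180], 0], [[0, -60, 180], 0]]'

```text
time: 34.92
tool_pos: [396.9, -390.6, 229.2]
tcp_rot: [80.4, 89.7, -9.0]
ft_force: [0.1, 0.6, 0.1]
finger_gap: 85.5
```

```bash
python3 - <<'E'
from h import *
p,R,s=tool(); print(s['time'],p.round(1),s['ft_force'].round(1),s['finger_gap'],s['joint_pos'].round(1))
a,d=shot('side','side12.png'); b,d2=shot('top','top12.png')
P=pts('top',d2)
for nm,c,h,z1 in [('d',(455,-144),90,55),('a',(454,-75),105,64),('b',(453,-6),85,54),('dr',(452,63),68,49)]:
    m=(d2>0)&(np.hypot(P[...,0]-c[0],P[...,1]-c[1])<30)&(P[...,2]>h-4); print(nm,m.sum(),np.median(P[m],0).round(1) if m.any() else '')
    tilt(d,c,14,z1,30)
cv2.imwrite('pics/c12.png',cv2.cvtColor(cv2.resize(np.hstack([a[130:330,180:380],b[100:300,120:320]]),None,fx=2,fy=2,interpolation=cv2.INTER_CUBIC),cv2.COLOR_RGB2BGR))
E
```

```text
34.925 [ 396.9 -390.6  229.2] [0.1 0.6 0.1] 85.47723587399557 [-50.    0.6  92.7   0.2  86.5 -50.5]
d 179 [ 454.2 -142.9   95.1]
[[16.5, 436.8, -130.7, 25.0], [21.5, 439.9, -128.3, 29.0], [26.5, 437.9, -130.6, 25.0], [31.5, 438.9, -128.1, 27.0], [36.5, 438.1, -129.1, 26.0], [41.5, 438.9, -128.4, 29.0], [46.5, 438.1, -130.5, 26.0], [51.5, 438.7, -128.3, 26.0], [56.5, 441.2, -128.6, 9.0]]
slope deg x,y [np.float64(2.8), np.float64(1.5)]
a 210 [454.  -72.7 110. ]
[[16.5, 438.3, -58.3, 32.0], [21.5, 437.3, -55.8, 34.0], [26.5, 438.0, -58.1, 36.0], [31.5, 439.0, -56.0, 34.0], [36.5, 438.0, -56.3, 41.0], [41.5, 437.1, -57.1, 34.0], [46.5, 439.8, -55.3, 41.0], [51.5, 441.0, -54.7, 45.0], [56.5, 442.1, -53.9, 51.0], [61.5, 441.9, -55.4, 49.0]]
slope deg x,y [np.float64(5.7), np.float64(4.0)]
b 151 [452.2  -6.7  90.1]
[[16.5, 444.6, 9.5, 47.0], [21.5, 446.5, 9.6, 51.0], [26.5, 442.7, 8.4, 48.0], [31.5, 445.5, 9.1, 54.0], [36.5, 444.8, 9.2, 52.0], [41.5, 443.9, 8.7, 55.0], [46.5, 444.1, 8.7, 55.0], [51.5, 445.2, 9.6, 48.0]]
slope deg x,y [np.float64(-0.7), np.float64(-0.4)]
dr 125 [450.3  61.   72.8]
[[16.5, 444.5, 70.4, 32.0], [21.5, 446.2, 70.2, 38.0], [26.5, 445.9, 71.7, 33.0], [31.5, 445.4, 70.3, 43.0], [36.5, 446.6, 71.1, 33.0], [41.5, 447.1, 71.0, 39.0], [46.5, 445.5, 70.8, 38.0]]
slope deg x,y [np.float64(2.3), np.float64(0.9)]
```

View pics/c12.png

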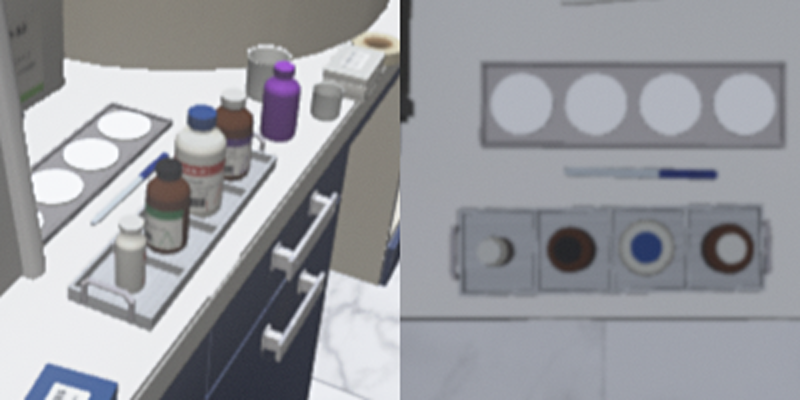

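All four stand in the rack in reverse order. The top heights of 95, 110, 90 and 73 mm are each floor height plus bottle height, so every bottle is upright on its compartment floor. Handing in.

```bash
python3 -c "
from bench import r
print(r.hand_in())"
```

```text
the job is handed in; nothing more can be done
None
```

All four bottles are in the rack in reverse order, each released and standing upright, and the job was handed in at about 35 s of the 99 s allowed. From the robot's left, the compartments now hold the dropper, reagent_b, reagent_a and reagent_d.

- **Final check:** the last pictures show one bottle per compartment, clear of the walls, with the tray empty and the gripper well away. The measured top heights (73, 90, 110 and 95 mm, same order) match each bottle standing on the 5 mm floor.
- **Disagreement:** the last side-view check gave slopes of 4–6° for reagent_a and up to 3° for reagent_d. Both are partly hidden there by the bottle in front, and reagent_a measured under 1° before it was hidden. I put this down to the obstruction, since their top heights agree with standing upright.
- **Forces:** the highest wrist force I read was about 28 N, when setting down reagent_b.

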